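# Park the print bed and start the paste printer at its touch-free switch

## Robot

A 7-joint arm with a two-finger parallel gripper is mounted at the origin on the work surface. World frame = base frame: x ahead of the robot, y to its left, z up, the work surface at z = 0. Lengths are in m, angles in degrees, forces in N, time in s.
With the tool pointing down it reaches from about 0.425 to 0.875 m from the base axis. Payload 4.7 kg.
Tool frame: the origin (TCP) lies between the finger pads, 19 mm behind the fingertips; this is the grasp point; z points along the fingers, y is the line along which they close (so a half turn about z gives the same grasp; the last joint's range is limited). The gripper opens to 87 mm and grips with 3 to 60 N. Pads are 19 mm wide; open, the fingers measure 117 mm over their backs; the gripper's body (75 mm by 190 mm) begins 51 mm behind the grasp point.
Start: joints at [65.552, 18.392, -4.016, 83.108, 1.295, 78.541, -3.26], TCP at [0.277, -0.588, 0.241] pointing down, gripper open.
Joint ranges: [-163.93, 163.93], [-17.29, 119.83], [-79.2, 71.16], [3.27, 140.29], [-89.18, 269.18], [5.43, 117.66], [-154.24, 154.24]. Speed limits (degrees/s): [147.25, 147.25, 180, 180, 180, 180, 180].

## Interface

Orientations are given as [roll, pitch, yaw] about the fixed x, y, z axes, in that order (R = Rz(yaw) Ry(pitch) Rx(roll)).
In Python, from cell import env, imaging gives the robot as it stands.
- The arm moves only by the shell command python3 -m crank 'ROWS' [OPENING] [FORCE]. ROWS is JSON, a list of rows, each an object of numbers: "x", "y", "z": the shift along the tool's x, y, z in m; "turn": the turn about the tool's z in rad. In form: [{"x": .., "y": .., "z": .., "turn": ..}, ...]. A call has 1 to 12 rows; each row is the pose to reach, as a shift and turn from the pose commanded when the call began, along the tool's axes at that moment; what a row does not reach only later rows make up. A row lasts 1/8 s, in which the tool goes at most 62.5 mm and 10.7 degrees, less where a joint would pass 70% of its speed; a pose out of reach is approached as far as the arm can. A call with a gripper value outside its range is refused whole. OPENING is the finger opening in m, from 0 to 0.087, set as the call begins (- or left out, the last holds). The fingers move at their own pace and stop on an object; FORCE is the grip in N (left out, the last holds). Time passes only in rows, so rows that repeat a pose let the fingers close. It gives the time, the measured TCP pose, the force, the opening and the grip force at its end, in the units of the state.
- env.get_obs(): the state, without advancing time (a new reading comes with each control period).
- imaging.read_camera(name): name is "side" or "top" or "wrist"; returns the picture (384x512x3 uint8, red, green, blue); there is no depth.
- imaging.get_calibration(name): a dict with "camera_matrix" (3x3 intrinsics, pixels), "position" and "attitude" of the camera in the world. Camera axes: x right, y up, looking along -z (the intrinsics and any distortion apply to the point x, -y, -z); pixel columns grow to the right and rows downward; lengths in m; the calibration is good to about 2 mm. A picture is of the moment at which its call begins: read the wrist's pose just before it. get_calibration takes no time and is no camera call; for the wrist camera it gives the pose at the moment of the call.
- env.sign_off(): hands the job in; it is judged then, once.
The state is a dict: "time_s": time; "qpos": joint angles; "joint_velocities": joint speeds; "effort": joint torques, N m; "tool_pos": TCP position; "tool_rot": TCP orientation; "force": force on the tool from outside, world axes, zero at the start; "wrist_torque": the same for the moment, N m; "grip_width": finger opening in m; "grasp_force": force on a finger pad.
Only numpy, scipy, OpenCV 4.12 (cv2) and the standard library are available. Lean on these libraries where they do the work, as an engineer would, in place of code of your own. Each camera call takes 0.05 s, during which the arm holds its last target. There are 200 camera calls.

## Task

Get the paste printer ready and start it, with your fingertips only: push the print bed all the way in to its stop. Once the bed is home, point at the touch-free switch with the single round window: hold the fingertips two or three centimetres above the middle of that window, without touching it, for at least two seconds, then take the hand well away from the switches. Never touch any of the three switches, do not bring the hand down over the other two, pick nothing up and leave everything else on the bench where it is.

Things in the scene. Friction and masses are not known exactly. Their poses are not given: they have to be found in the camera images.
- printer: White desktop paste printer, fixed at the robot's right, turned up to 9 degrees. Origin: centre of the base's underside. +y points to its front (about world +y); the bed goes in along -y. Base 300 (x) by 460 (y) by 34 mm; two guide rods along y at x = +-75 mm reach 48 mm high. Uprights 34 x 60 x 250 mm at x = +-148, y = -150 mm.
- nozzle (a point): Tip of the printer's nozzle, fixed, 118 mm above the bench. Above it hangs the extruder, a white barrel 59 mm thick with a white gear head 56 mm wide and a black stepper beside it (towards the printer's +x), 368 mm high; its lead screw ends at 436 mm. At home the bed's front face is 150 mm in front of it.
- bed (a joint): How far the print bed is drawn out towards the printer's front (+y), in m: 0 = home against its stop, 0.14 = fully out; it starts between 0.06 and 0.13. It slides with about 1.5 N of friction, has no spring and stays where it is left.
- bed_front (a point): Centre of the bed's flat upright front face, 66 mm above the bench, moving with the bed; axes parallel to the printer's. The bed is an aluminium plate on a black carriage, 224 x 224 mm. The face looks to the printer's +y, is 220 mm wide, 50 to 85 mm above the bench; its top 6 mm (plate edge, level with this point) stands 2 mm proud. In front of it are only the base and rods below.
- bed_dish (a point): Middle of the underside of the empty open glass dish (100 mm across, 16 mm high) that is clipped to the top of the bed and moves with it, 85 mm above the bench, 142 mm behind the front face.
- start_switch_window (a point): Middle of the round black window (54 mm across, steel ring) on the start switch, 30 mm above the bench; z up. The three switches are loose flat white boxes with an aluminium face, 78 x 98 x 28 mm, 300 g, that differ only in their windows; any may stand at any of the three places. They sense a hand held just over the window.
- start_switch: The touch-free switch with the single round window, which starts the printer. Origin: centre of its underside; x along its 78 mm side, y along its 98 mm side.
- lamp_switch_window (a point): Middle between the two small square windows (23 mm each, side by side) of the lamp switch, 30 mm above the bench; z up.
- lamp_switch: The touch-free switch with two small square windows, for the lamp: not to be used. Origin: centre of its underside; axes as for the start switch.
- fan_switch_window (a point): Middle of the long narrow window (67 x 15 mm) of the fan switch, 30 mm above the bench; z up.
- fan_switch: The touch-free switch with one long narrow window, for the fan: not to be used. Origin: centre of its underside; axes as for the start switch.
- dish_stack: Bystander: stack of three closed clear dishes, 94 mm across, 48 mm high. Origin: centre of the underside.
- jar: Bystander: glass specimen jar with a white cap, 66 mm across, 103 mm high. Origin: centre of the underside.
- syringe: Bystander: filled 25 mm thick syringe lying flat, 141 mm long. Origin: under its middle, x along it.
- puck: Bystander: round pressed sample, 64 mm across, 31 mm high. Origin: centre of the underside.
- spatula: Bystander: steel spatula lying flat, 180 mm long along its x, under 30 mm high. Origin near its middle, on the bench.
- tip_box: Bystander: grey pipette-tip box with a clear cover, 122 x 86 x 64 mm. Origin: centre of the underside.
- beaker: Bystander: empty glass beaker, 68 mm across, 90 mm high. Origin: centre of the underside.
Not all that is in view belongs to the job. Leave any blue or purple look-alike of the start_switch alone.

How it is judged:
By the outcome, as a careful person would: the job done as asked, in the order asked, and still so for the second after the job is handed in, with the robot touching nothing.
It also fails if it takes over 54 s, if anything falls off the work surface, if the arm or the gripper's body presses on something with over 40 N, if the wrist force passes 120 N, or if a joint passes its speed limit or range.

## Working session

There is one attempt and no reset: what is moved stays moved. The work goes in short steps, Python scripts to look and compute and a shell command to move; the robot and the scene stay as the last step left them, time stands still between calls to the robot, and variables do not carry over. Pictures are saved under pics/ and viewed, at most 10 in all, crops included, and the job is handed in when it is done.

```bash
mkdir -p pics; cat > h.py <<'E'
import numpy as np, cv2
from cell import env, imaging
from scipy.spatial.transform import Rotation as R
def rot(a):
    a=np.array(a,float)
    return a if a.shape==(3,3) else (R.from_quat(a).as_matrix() if a.size==4 else R.from_euler('xyz',a,degrees=True).as_matrix())
def snap(n,f):
    c=imaging.get_calibration(n); im=imaging.read_camera(n); cv2.imwrite(f'pics/{f}.png',im[:,:,::-1]); return c,im
def pix2w(c,u,v,z):
    K=np.array(c['camera_matrix']); d=np.linalg.solve(K,[u,v,1]); d=rot(c['attitude'])@(d*[1,-1,-1]); p=np.array(c['position'])
    return p+d*(z-p[2])/d[2]
def w2pix(c,P):
    q=rot(c['attitude']).T@(np.array(P)-c['position']); q=np.array(c['camera_matrix'])@(q*[1,-1,-1]); return q[:2]/q[2]
E
python3 - <<'E'
from h import *
import json
ims=[]
for n in ['top','side']:
    c,im=snap(n,n+'0'); print(n,c)
    json.dump({k:np.array(v).tolist() for k,v in c.items() if k!='distortion'},open(n+'.json','w'))
o=env.get_obs(); print(o)
E
```

```text
top {'camera_matrix': array([[451.67570781,   0.        , 257.21629544],
       [  0.        , 451.67570781, 187.35097652],
       [  0.        ,   0.        ,   1.        ]]), 'position': array([0.14453966, 0.08677566, 1.71287449]), 'attitude': array([ 12.45395701,   0.19442113, -89.9428682 ])}
side {'camera_matrix': array([[363.99477029,   0.        , 259.24935683],
       [  0.        , 363.99477029, 190.6297028 ],
       [  0.        ,   0.        ,   1.        ]]), 'position': array([0.35005263, 0.95457662, 0.8124351 ]), 'attitude': array([  50.28104389,    1.26396477, -171.96163698])}
{'time_s': 0.1, 'qpos': array([65.55276101, 18.43473732, -4.01907583, 83.16851101,  1.29686603,
       78.54164509, -3.26062766]), 'joint_velocities': array([-0.04537614, -0.06539447, -0.06713561, -0.27163665, -0.01224252,
       -0.09802351, -0.00920469]), 'effort': array([-6.02317286e-04, -4.92572486e+01, -4.05899137e-01, -3.13400352e+01,
       -6.40489510e-02,  3.95426864e-02,  7.92841070e-05]), 'tool_pos': array([ 0.27710122, -0.58745214,  0.24026696]), 'tool_rot': array([-1.79900461e+02,  6.24435270e-03,  2.52599603e+01]), 'force': array([ 0.60022711, -0.32437777,  0.52071678]), 'wrist_torque': array([ 0.04862643, -0.02149199, -0.01826901]), 'grasp_force': 0.0, 'grip_width': 0.08713912172003017}
```

View pics/top0.png

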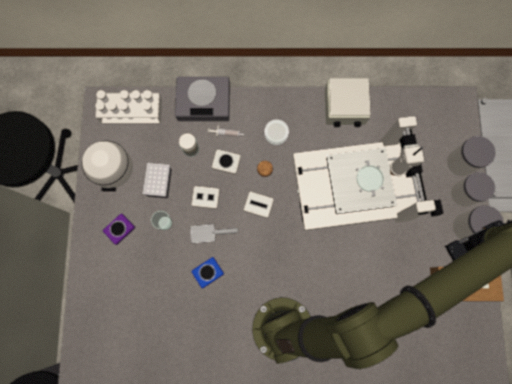

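View pics/side0.png

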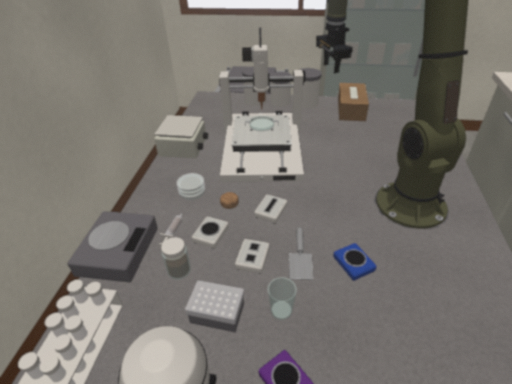

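The top picture shows three white switches: (227,161) with one round window, (205,197) with two squares and (259,204) with a long slot. A blue box at (208,272) and a purple one at (118,229) also have round windows and are look-alikes. The white one at (227,161) fits the start switch. I'll confirm it, and measure the bed, in an enlarged crop.

```bash
python3 - <<'E'
from h import *
im=cv2.imread('pics/top0.png')
a=cv2.resize(im[135:235,180:310],None,fx=3,fy=3,interpolation=cv2.INTER_CUBIC)
b=cv2.resize(im[110:235,285:445],None,fx=4,fy=4,interpolation=cv2.INTER_CUBIC)
cv2.imwrite('pics/cA.png',a);cv2.imwrite('pics/cB.png',b)
E
```

```text
(no output)
```

View pics/cA.png

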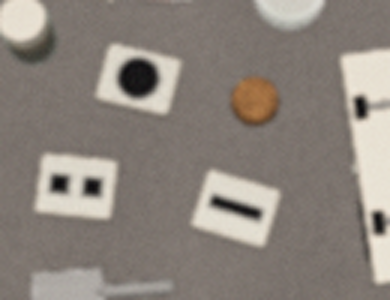

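View pics/cB.png

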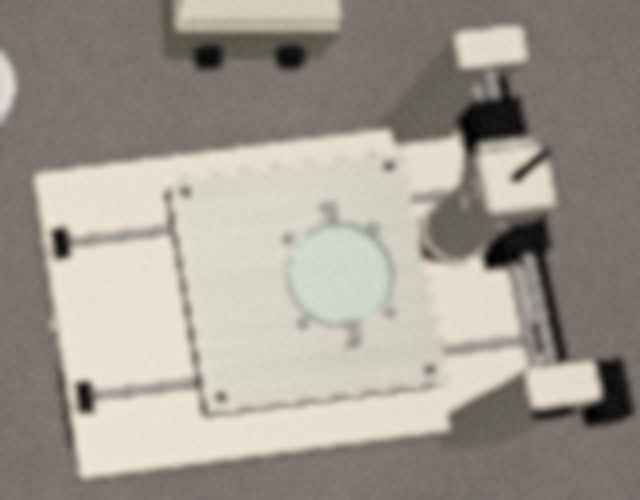

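The crop confirms that the switch at full-image (226,161) has the single round window. The bed's front edge runs from (327.5,157.5) to (336.8,213.8), the dish is at (370,178), and the base's front corners are at (294,153.8) and (305,229.5).

```bash
python3 - <<'E'
from h import *
import json
c=json.load(open('top.json'));s=json.load(open('side.json'))
P=lambda u,v,z:pix2w(c,u,v,z)
a=P(327.5,157.5,.085);b=P(336.75,213.75,.085);m=(a+b)/2
print('bed edge',a,b,np.linalg.norm(a-b))
e=P(294,153.75,.034);f=P(305,229.5,.034);print('base front',e,f,np.linalg.norm(e-f),(e+f)/2)
d=P(370,178.25,.095);print('dish',d,'m->dish',np.linalg.norm((d-m)[:2]))
for n,v in (('be',a-b),('ba',e-f)):
    print(n,'yaw deg (printer x dir)',np.degrees(np.arctan2(v[1],v[0])))
pd=m-d;print('yaw from dish dir',np.degrees(np.arctan2(-pd[0],pd[1])))
w=P(226.2,161,.03);print('window',w,'side',w2pix(s,w))
for n,u,v in(('lamp',205.3,197),('fan',258.7,204)):
    q=P(u,v,.03);print(n,q,w2pix(s,q))
print('bed m',m,'side',w2pix(s,m))
for n,u,v,z in(('jar',188,144,.1),('puck',265,168,.03),('dishes',276,131,.048),('syr',226,132,.02)):print(n,P(u,v,z))
o=env.get_obs();T=rot(o['tool_rot']);print(T)
E
```

```text
bed edge [ 0.61856197 -0.17034105  0.085     ] [ 0.4056724  -0.19708076  0.085     ] 0.2145622929797436
base front [ 0.6484902  -0.04934395  0.034     ] [ 0.35442833 -0.08547471  0.034     ] 0.29627320925480183 [ 0.50145926 -0.06740933  0.034     ]
dish [ 0.53626155 -0.32255541  0.095     ] m->dish 0.14092816714053497
be yaw deg (printer x dir) 7.15906938720241
ba yaw deg (printer x dir) 7.004703839907992
yaw from dish dir 9.864803742829523
window [0.62051019 0.21288267 0.03      ] side [210.50784503 227.4908681 ]
lamp [0.47861041 0.29006322 0.03      ] [253.14746977 251.39272688]
fan [0.45167142 0.08717686 0.03      ] [271.03737761 204.12481668]
bed m [ 0.51211718 -0.1837109   0.085     ] side [263.2283276  143.33258569]
jar [0.66663622 0.35151288 0.1       ]
puck [0.59254258 0.0629509  0.03      ]
dishes [0.73622518 0.02011094 0.048     ]
syr [0.74206174 0.21629841 0.02      ]
[[ 9.04380972e-01  4.26725149e-01 -8.39909279e-04]
 [ 4.26725961e-01 -9.04379693e-01  1.52466379e-03]
 [-1.08984514e-04 -1.73728801e-03 -9.99998485e-01]]
```

Everything agrees: bed edge 0.215 m against 0.22, printer yaw about 7.1°, and the side view matches. Next I rise and swing round the near upright with the fingers closed.

```bash
python3 -m crank '[{"x":0.01,"y":-0.02,"z":-0.05},{"x":0.025,"y":-0.055,"z":-0.095},{"x":0.05,"y":-0.10,"z":-0.12},{"x":0.075,"y":-0.15,"z":-0.13},{"x":0.11,"y":-0.175,"z":-0.13},{"x":0.145,"y":-0.20,"z":-0.13},{"x":0.18,"y":-0.225,"z":-0.13},{"x":0.22,"y":-0.248,"z":-0.13},{"x":0.27,"y":-0.275,"z":-0.13},{"x":0.31,"y":-0.30,"z":-0.13},{"x":0.355,"y":-0.325,"z":-0.11},{"x":0.40,"y":-0.35,"z":-0.08}]' 0
```

```text
invalid input
```

```bash
python3 -m crank '[{"x":0.01,"y":-0.02,"z":-0.05,"turn":0},{"x":0.025,"y":-0.055,"z":-0.095,"turn":0},{"x":0.05,"y":-0.10,"z":-0.12,"turn":0},{"x":0.075,"y":-0.15,"z":-0.13,"turn":0},{"x":0.11,"y":-0.175,"z":-0.13,"turn":-0.1},{"x":0.145,"y":-0.20,"z":-0.13,"turn":-0.25},{"x":0.18,"y":-0.225,"z":-0.13,"turn":-0.4},{"x":0.22,"y":-0.248,"z":-0.13,"turn":-0.55},{"x":0.27,"y":-0.275,"z":-0.13,"turn":-0.7},{"x":0.31,"y":-0.30,"z":-0.13,"turn":-0.85},{"x":0.355,"y":-0.325,"z":-0.11,"turn":-1.05},{"x":0.40,"y":-0.35,"z":-0.08,"turn":-1.22}]' 0
```

```text
time_s: 1.6
tool_pos: [0.4908, -0.0994, 0.3213]
tool_rot: [179.9, 0.1, 95.5]
force: [1.5, -0.8, -0.4]
grip_width: 0.0003
grasp_force: 0.0
```

```bash
python3 -m crank '[{"x":0.0,"y":0.012,"z":0.05,"turn":-0.03},{"x":0,"y":0.012,"z":0.11,"turn":-0.03},{"x":-0.01,"y":0.012,"z":0.17,"turn":-0.03},{"x":-0.025,"y":0.012,"z":0.215,"turn":-0.03},{"x":-0.035,"y":0.012,"z":0.242,"turn":-0.03},{"x":-0.035,"y":0.012,"z":0.242,"turn":-0.03},{"x":-0.035,"y":0.012,"z":0.242,"turn":-0.03}]' 0; python3 -c "
from h import *
c,im=snap('side','side1')
cv2.imwrite('pics/side1c.png',cv2.resize(im[20:190,190:360,::-1],None,fx=3.4,fy=3.4,interpolation=cv2.INTER_CUBIC))"
```

```text
time_s: 2.48
tool_pos: [0.5056, -0.1341, 0.0803]
tool_rot: [179.9, 0.0, 96.9]
force: [-0.5, 0.2, -0.4]
grip_width: 0.0003
grasp_force: 0.0
```

View pics/side1c.png

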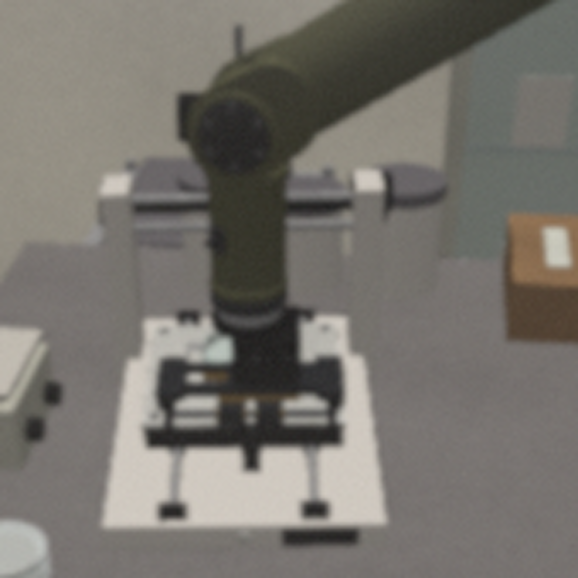

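The closed fingertips at about crop (250,465) are centred between the rods in front of the bed face, clear of everything. Now I push along tool −x.

```bash
python3 -m crank '[{"x":-0.012,"y":0,"z":0,"turn":0},{"x":-0.024,"y":0,"z":0,"turn":0},{"x":-0.032,"y":0,"z":0,"turn":0},{"x":-0.038,"y":0,"z":0,"turn":0},{"x":-0.044,"y":0,"z":0,"turn":0},{"x":-0.050,"y":0,"z":0,"turn":0},{"x":-0.056,"y":0,"z":0,"turn":0},{"x":-0.062,"y":0,"z":0,"turn":0},{"x":-0.068,"y":0,"z":0,"turn":0},{"x":-0.074,"y":0,"z":0,"turn":0},{"x":-0.080,"y":0,"z":0,"turn":0},{"x":-0.086,"y":0,"z":0,"turn":0}]' 0
```

```text
time_s: 4.03
tool_pos: [0.5154, -0.2201, 0.0793]
tool_rot: [180.0, 0.0, 96.9]
force: [2.3, 2.4, -0.5]
grip_width: 0.0005
grasp_force: 0.9
```

```bash
python3 -m crank '[{"x":-0.005,"y":0,"z":0,"turn":0},{"x":-0.010,"y":0,"z":0,"turn":0},{"x":-0.015,"y":0,"z":0,"turn":0},{"x":-0.018,"y":0,"z":0,"turn":0},{"x":-0.018,"y":0,"z":0,"turn":0}]' 0
```

```text
time_s: 4.65
tool_pos: [0.5168, -0.233, 0.0792]
tool_rot: [-179.9, -0.4, 97.0]
force: [-2.5, 11.1, 6.3]
grip_width: 0.0006
grasp_force: 5.7
```

```bash
python3 -m crank '[{"x":-0.003,"y":0,"z":0,"turn":0},{"x":-0.006,"y":0,"z":0,"turn":0},{"x":-0.006,"y":0,"z":0,"turn":0},{"x":-0.006,"y":0,"z":0,"turn":0}]' 0; python3 -c "
from h import *
c,im=snap('side','side2')
cv2.imwrite('pics/side2c.png',cv2.resize(im[20:190,190:360,::-1],None,fx=3.4,fy=3.4,interpolation=cv2.INTER_CUBIC))"
```

```text
time_s: 5.15
tool_pos: [0.5168, -0.2332, 0.0791]
tool_rot: [-179.7, -0.8, 97.2]
force: [-6.6, 22.1, 12.4]
grip_width: 0.0002
grasp_force: 11.3
```

View pics/side2c.png

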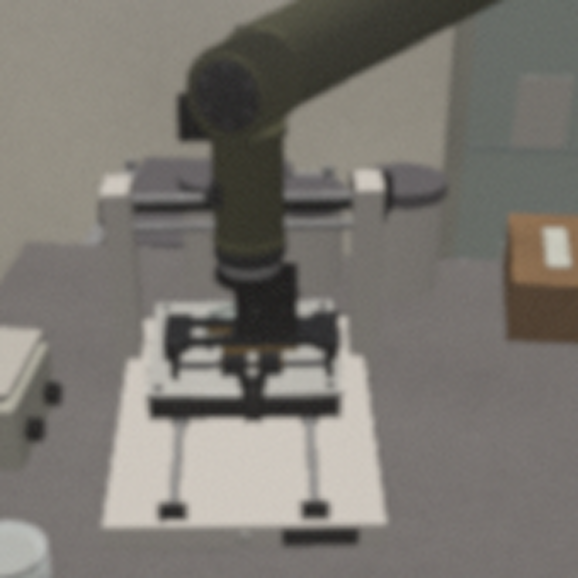

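The bed is pressed back, with its front face at crop row ~408, and the force rises with no further travel. To be sure it's the stop, I'll compare the face with the nozzle (face should be 150 mm in front) after backing off and rising.

```bash
python3 -m crank '[{"x":0.015,"y":0,"z":0,"turn":0},{"x":0.05,"y":0,"z":0,"turn":0},{"x":0.10,"y":0,"z":-0.03,"turn":0},{"x":0.15,"y":0,"z":-0.08,"turn":0},{"x":0.19,"y":0,"z":-0.13,"turn":0},{"x":0.21,"y":0,"z":-0.17,"turn":0},{"x":0.22,"y":0,"z":-0.17,"turn":0}]' 0; python3 - <<'E'
from h import *
c,im=snap('top','top2')
cv2.imwrite('pics/top2c.png',cv2.resize(im[125:235,285:445,::-1],None,fx=5,fy=5,interpolation=cv2.INTER_CUBIC))
print(pix2w(c,391.75,172.5,.118))
E
```

```text
time_s: 6.08
tool_pos: [0.4939, -0.0244, 0.2536]
tool_rot: [179.6, 0.2, 97.0]
force: [0.1, 0.0, -0.9]
grip_width: 0.0003
grasp_force: 0.0
[ 0.55222981 -0.3969479   0.118     ]
```

View pics/top2c.png

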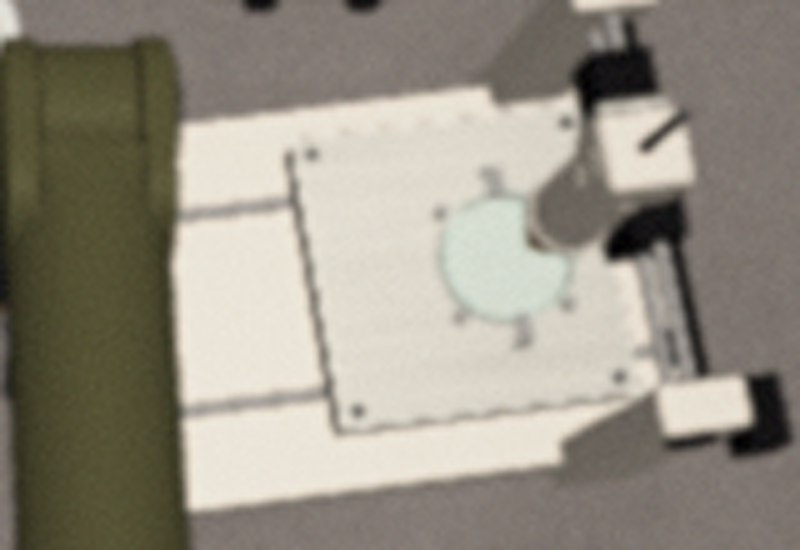

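The face's midpoint moved from (332,185.6) to about (347.7,183.6), so the bed travelled roughly 57–60 mm. The nozzle, at about (391,173), looks 150–158 mm behind the face. I'll check the nozzle more closely in both views.

```bash
python3 - <<'E'
from h import *
s=cv2.imread('pics/side0.png')[80:130,237:287];t=cv2.imread('pics/top2.png')[155:195,370:410]
f=lambda i,k:cv2.resize(i,(400,400),interpolation=cv2.INTER_CUBIC)
cv2.imwrite('pics/noz.png',np.hstack([f(s,0),f(t,0)]))
E
```

```text
(no output)
```

View pics/noz.png

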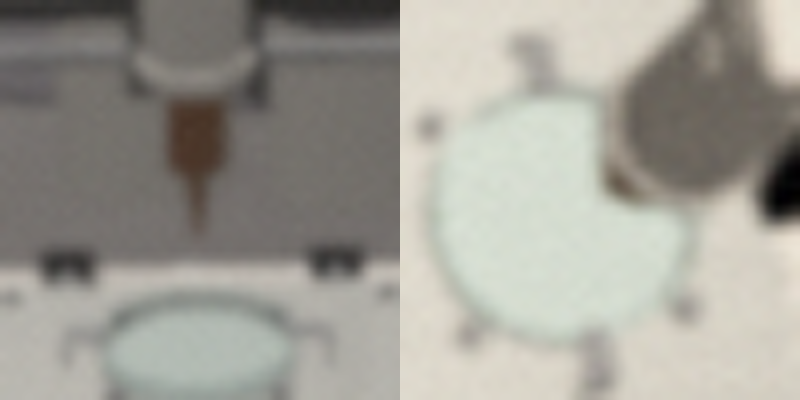

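```bash
python3 - <<'E'
from h import *
import json
c=json.load(open('top.json'));s=json.load(open('side.json'))
n=pix2w(s,261.6,109.4,.118);py=np.array([-.124,.992,0])
a=pix2w(c,343,155.6,.085);b=pix2w(c,352.4,211.6,.085);m=(a+b)/2;d=pix2w(c,386.5,176.5,.095)
print(n,m,d,(m-n)@py,(d-n)@py, 'top pix of nozzle',w2pix(c,n))
print('finger contact face',(np.array([.5168,-.2332,0])-n)@py)
E
```

```text
[ 0.5451565  -0.38600768  0.118     ] [ 0.51979122 -0.24150395  0.085     ] [ 0.54290443 -0.38364165  0.095     ] 0.1464929963869296 0.00262635753335996 top pix of nozzle [388.86060723 174.38567287]
finger contact face 0.1551014246057484
```

The face is about 147 mm in front of the nozzle, which is home within measuring error. Now I move above the start switch, staying high.

```bash
python3 -m crank '[{"x":0.045,"y":0.03,"z":0,"turn":0},{"x":0.09,"y":0.065,"z":0,"turn":0},{"x":0.135,"y":0.10,"z":0,"turn":0},{"x":0.18,"y":0.13,"z":0,"turn":0},{"x":0.22,"y":0.155,"z":0.0,"turn":0},{"x":0.22,"y":0.155,"z":0.04,"turn":0},{"x":0.22,"y":0.155,"z":0.06,"turn":0},{"x":0.22,"y":0.155,"z":0.06,"turn":0},{"x":0.22,"y":0.155,"z":0.06,"turn":0}]' 0; python3 - <<'E'
from h import *
c,im=snap('wrist','w1')
print(w2pix(c,[.6205,.2129,.03]),env.get_obs()['tool_pos'])
cv2.imwrite('pics/w1v.png',im[:,:,::-1])
E
```

```text
time_s: 7.25
tool_pos: [0.62, 0.2107, 0.1902]
tool_rot: [179.9, 0.0, 96.8]
force: [-0.2, -0.3, 0.5]
grip_width: 0.0006
grasp_force: 0.0
[263.6963993  181.97124892] [0.62008244 0.21107149 0.19068138]
```

View pics/w1v.png

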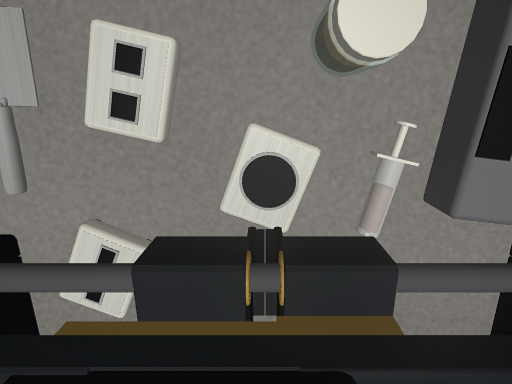

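The wrist view shows the round window centred at (269,181), 5 px right of the prediction, so about +5 mm in x. I correct for that, descend to fingertip height ~56 mm (26 mm above the window) and hold.

```bash
python3 -m crank '[{"x":0.002,"y":0.005,"z":0.04,"turn":0},{"x":0.002,"y":0.005,"z":0.075,"turn":0},{"x":0.002,"y":0.005,"z":0.10,"turn":0},{"x":0.002,"y":0.005,"z":0.115,"turn":0},{"x":0.002,"y":0.005,"z":0.115,"turn":0},{"x":0.002,"y":0.005,"z":0.115,"turn":0},{"x":0.002,"y":0.005,"z":0.115,"turn":0},{"x":0.002,"y":0.005,"z":0.115,"turn":0},{"x":0.002,"y":0.005,"z":0.115,"turn":0},{"x":0.002,"y":0.005,"z":0.115,"turn":0},{"x":0.002,"y":0.005,"z":0.115,"turn":0},{"x":0.002,"y":0.005,"z":0.115,"turn":0}]' 0
python3 -m crank '[{"x":0,"y":0,"z":0,"turn":0},{"x":0,"y":0,"z":0,"turn":0},{"x":0,"y":0,"z":0,"turn":0},{"x":0,"y":0,"z":0,"turn":0},{"x":0,"y":0,"z":0,"turn":0},{"x":0,"y":0,"z":0,"turn":0},{"x":0,"y":0,"z":0,"turn":0},{"x":0,"y":0,"z":0,"turn":0},{"x":0,"y":0,"z":0,"turn":0},{"x":0,"y":0,"z":0,"turn":0},{"x":0,"y":0,"z":0,"turn":0},{"x":0,"y":0,"z":0,"turn":0}]' 0
python3 -m crank '[{"x":0,"y":0,"z":0,"turn":0},{"x":0,"y":0,"z":0,"turn":0},{"x":0,"y":0,"z":0,"turn":0},{"x":0,"y":0,"z":0,"turn":0},{"x":0,"y":0,"z":0,"turn":0},{"x":0,"y":0,"z":0,"turn":0},{"x":0,"y":0,"z":0,"turn":0},{"x":0,"y":0,"z":0,"turn":0}]' 0
```

```text
time_s: 8.8
tool_pos: [0.6239, 0.2143, 0.0742]
tool_rot: [-180.0, 0.0, 96.9]
force: [-0.4, -1.0, -0.3]
grip_width: 0.0005
grasp_force: 0.0
time_s: 10.3
tool_pos: [0.624, 0.2143, 0.0742]
tool_rot: [180.0, 0.0, 96.9]
force: [0.4, 0.9, 0.4]
grip_width: 0.0001
grasp_force: 0.0
time_s: 11.3
tool_pos: [0.6239, 0.2143, 0.0742]
tool_rot: [-180.0, 0.0, 96.9]
force: [-0.3, -0.2, -0.2]
grip_width: 0.0
grasp_force: 0.0
```

```bash
python3 -m crank '[{"x":0,"y":0,"z":-0.05,"turn":0},{"x":0,"y":0,"z":-0.11,"turn":0},{"x":0,"y":0,"z":-0.17,"turn":0},{"x":-0.03,"y":-0.02,"z":-0.21,"turn":0},{"x":-0.08,"y":-0.05,"z":-0.23,"turn":0},{"x":-0.13,"y":-0.08,"z":-0.24,"turn":0},{"x":-0.18,"y":-0.11,"z":-0.25,"turn":0},{"x":-0.22,"y":-0.13,"z":-0.25,"turn":0},{"x":-0.25,"y":-0.14,"z":-0.25,"turn":0},{"x":-0.25,"y":-0.14,"z":-0.25,"turn":0},{"x":-0.25,"y":-0.14,"z":-0.25,"turn":0}]' 0; python3 - <<'E'
from h import *
c,im=snap('side','side3')
a=cv2.imread('pics/side0.png');b=im[:,:,::-1]
cv2.imwrite('pics/cmp.png',cv2.resize(np.hstack([a[80:300,140:400],b[80:300,140:400]]),None,fx=1.5,fy=1.5))
E
```

```text
time_s: 12.68
tool_pos: [0.515, -0.0494, 0.3244]
tool_rot: [180.0, -0.0, 96.9]
force: [-0.5, -0.0, 0.1]
grip_width: 0.0006
grasp_force: 0.0
```

View pics/cmp.png

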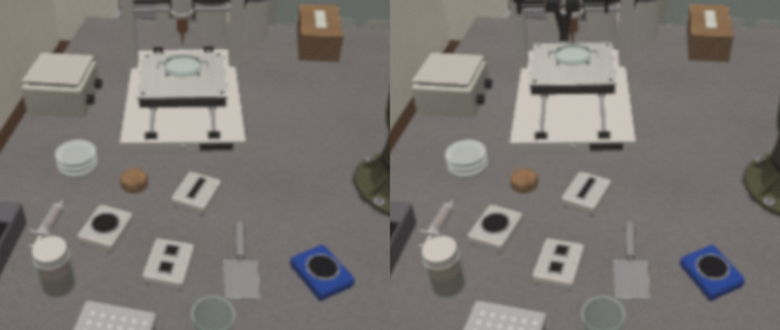

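The before and after views match except that the bed is now in under the nozzle. The switches and bystanders haven't moved, and the hand is well away.

```bash
python3 -c "
from cell import env
print(env.sign_off())"
```

```text
the job is handed in; nothing more can be done
None
```

I pushed the bed in until it stopped moving (22 N, face about 147 mm in front of the nozzle against a nominal 150), held the fingertips about 25 mm above the start switch's round window for about 3 s, moved the hand well away, and handed the job in at about 12.7 s; nothing else moved.

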